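# Ready the proving box: probe into its tube, flap held at balance

### The arm

A 6-joint arm with a two-finger parallel gripper is mounted at the origin on a cart in front of the work surface, level with it; the furniture and walls round the work are solid. World frame = base frame: x ahead of the robot, y to its left, z up, the work surface at z = 0. Lengths are in mm, angles in rad, forces in N, time in s.
With the tool pointing down it reaches from about 350 to 875 mm from the base axis. Payload 4.2 kg.
Tool frame: the origin (TCP) lies at the very end of the fingers, on their centre line; the grasp point (between the pads) lies 19 mm behind it (arm.tcp_to_grasp is the x of the grasp point in the tool frame, in mm); x points along the fingers, z is the direction in which the jaws open and shut, and the axes are right-handed (so a half turn about x gives the same grasp; the last joint's range is limited). The gripper opens to 85 mm and grips with 20 to 120 N. Pads are 22 mm wide; open, the fingers measure 114 mm over their backs; the gripper's body (76 mm by 85 mm) begins 54 mm behind the grasp point. The pads swing forward as they close: fully open they stand 13 mm farther back than shut.
Start: joints at [1.523, 0.385, 0.008, 0, -1.194, -0.259], TCP at [188.724, 595.804, 231.312] pointing down, gripper open.
Joint ranges: [-3.14, 3.14], [-1.21, 2.06], [-1.07, 1.41], [-3.16, 2.05], [-2.99, -0.16], [-3.1, 3.1]. Speed limits (rad/s): [2.79, 2.79, 3.14, 3.14, 3.14, 3.14].

### API

Orientations are given as a unit quaternion [x, y, z, w].
In Python, from bench import status, get_image, job, arm gives the robot as it stands.
- The arm moves only by the tool apply_moves, never from a script. Its argument "targets" is text: rows parted by semicolons, each of 5 numbers parted by spaces: the shift along the tool's x, y, z in mm, then the turn about the tool's x in degrees, then the gripper's target within -1 to 1 (shut at 1, half-way at 0, fully open at -1). In form: dx dy dz spin hand; .... A call has 1 to 10 rows; each row is the pose to reach, as a shift and turn from the pose commanded when the call began, along the tool's axes at that moment; what a row does not reach only later rows make up. A row lasts 1/12 s, in which the tool goes at most 41.7 mm and 7.16 degrees, less where a joint would pass 70% of its speed; a pose out of reach is approached as far as the arm can. A call with a gripper value outside its range is refused whole. The fingers move at their own pace and stop on an object; the grip force is fixed at half the most. Time passes only in rows, so rows that repeat a pose let the fingers close. It gives the time, the measured TCP pose, the force and the opening at its end, in the units of the state.
- status.read_state(): the state, without advancing time (a new reading comes with each control period).
- get_image(name): name is "scene" or "top" or "wrist"; returns a dict with "img" (420x560x3 uint8, red, green, blue), "mtx" (3x3 intrinsics, pixels), "k1" (the pictures are not rectified: a ray, as slopes to the right and down, at radius r is drawn at 1 + k1 r^2 times it, then the intrinsics apply), "world_from_camera" (4x4, takes a point from camera to world coordinates). Camera axes: x right, y down, z forward; pixel columns grow to the right and rows downward; lengths in mm; the calibration is good to about 2 mm. A picture is of the moment at which its call begins. There is no depth.
- job.job_done(): hands the job in, once; it reports no verdict.
The state is a dict: "clock": time; "joints": joint angles; "joint_vel": joint speeds; "joint_efforts": joint torques, N m; "position": TCP position; "ee_rot": TCP orientation; "contact_force": force on the tool from outside, world axes, zero at the start; "wrist_torque": the same for the moment, N m; "gripper_width": finger opening in mm.
Only numpy, scipy, OpenCV 4.12 (cv2) and the standard library are available. Lean on these libraries where they do the work, as an engineer would, in place of code of your own. Each camera call takes 0.05 s, during which the arm holds its last target.

### The job

Get the proving box ready for loading: push the temperature probe from the drying block down into the narrow tube beside the box until its collar sits on the mouth, and let go of it. Then swing the flap up by its bar to its balance point, plumb upright, never letting it go over backwards, and finish while still holding it there with the gripper, motionless. Leave the jars, timer and cup where they are.

Things in the scene. Friction and masses are not known exactly. Their poses are not given: they have to be found in the camera images.
- proving_box: fixed open wooden box, 120 (x) x 160 (y) x 85 mm high, origin at the centre of its underside; its front faces its own -x, the flap's hinge is along its rear (+x) rim, the steel probe tube stands beyond its +y side. It may be turned up to 0.35 rad about vertical
- tube_mouth (a point): centre of the mouth of the upright steel tube fixed to the box, at [-15, 125, 85] mm in the box's frame; axes as the box's. The tube is round, outside 23 mm, flared to 33 mm at the top; its bore is 11 mm and about 79 mm deep, and its mouth widens to a 21 mm funnel over the top 12 mm. 45 mm lie between the tube's axis and the box's side
- probe_head (a point): centre of the temperature probe's cylindrical black head (24 mm diameter, 40 mm tall; grasp it here from above); z is up along the probe. The probe is loose, about 50 g, and starts upright in the middle hole of the drying block. Under the head is a round collar (30 mm diameter, 4 mm thick), and below that a steel rod, 8 mm diameter, 75 mm long with a tapered tip; the tip is 99 mm below this point
- probe_collar (a point): centre of the underside of the probe's collar, 24 mm below the centre of the head; when the probe is home it lies at the tube's mouth, axes as the probe's
- probe: the whole probe; origin at its tip, z up along the rod
- drying_block: fixed wooden block 50 (x) x 104 (y) x 60 mm high with three 10 mm through holes in a row along y, 34 mm apart; origin at the centre of its underside; the probe stands in the middle hole with its tip on the surface and its collar's underside 75 mm above the surface
- flap (a joint): angle of the flap about its hinge, rad: 0 lying shut on the box, 1.571 standing plumb upright, which is its balance point, 2.5 fallen over backwards (stop). It swings almost freely and falls shut or over backwards when let go on either side of the balance point
- flap_hinge (a point): middle of the hinge axis, at [58, 0, 90] mm in the box's frame, fixed to the box and with its axes; the hinge axis is y; the flap opens by its bar going up and then back
- flap_bar (a point): middle of the flap's bar handle: a round steel bar, 10 mm thick, parallel to the hinge and 168 mm from it. Its clear length is 74 mm, it is carried at both ends by 10 mm steel arms from the flap, and the gap between the bar's axis and the edge of the board is 50 mm, so that the bar can be pinched from above and turns between the fingers as the flap swings. With the flap shut it is in front of the box, 90 mm above the surface. Axes as the flap's, which are the box's when shut
- flap_board: the flap: wooden board 158 mm wide, 8 mm thick, reaching from 6 to 118 mm from the hinge, and its bar; about 0.3 kg; origin on the hinge axis; x points from the bar to the hinge, y along the hinge
- mustard_jar: jar 68 mm wide, 112 mm tall, bystander, origin under its centre
- jam_jar: jar 65 mm wide, 97 mm tall, bystander, origin under its centre
- dough_timer: round kitchen timer 64 mm wide, 56 mm tall, bystander, origin under its centre
- enamel_cup: small cup with a handle, 64 x 89 mm, 48 mm tall, bystander, origin under its centre
There are look-alikes about, which are no part of the job. Several things look just like the probe: the one meant starts farthest to the robot's right.

How it is judged (in metres and radians):
On the way, in this order (a step that is already met when the one before it is completed fails the run):
1. the probe is home in the tube and let go (z of probe_collar in the frame of tube_mouth below 0.004 m and horizontal distance between probe_collar and tube_mouth below 0.006 m and angle between probe_head's own z axis and vertical below 0.1 rad and contact force between the fingers and probe below 0.1 N), for 0.2 s.
2. the flap is held still at its balance point (value of joint flap between 1.491 and 1.651 rad and velocity of joint flap between -0.05 and 0.05 rad/s and contact force between the fingers and flap_board above 0.5 N and contact force between each of probe, mustard_jar, jam_jar, dough_timer, enamel_cup and flap_board below 0.1 N), for 0.3 s.
At the end, for the whole second after the job is handed in: Probe in the tube, not touched by the fingers, collar within 4 mm of the mouth in height and 6 mm of its axis, tilt under 0.1 rad; flap within 0.08 rad of plumb upright, under 0.05 rad/s, touched by the fingers (over 0.5 N) but by neither probe nor bystanders (all of step 1 and all of step 2); the arm keeps its last pose, push and grip.
It fails at once if the flap goes well past its balance point, over backwards (value of joint flap above 1.95 rad).
It fails at once if mustard jar is moved more than 30 mm (distance of mustard_jar from where it was at the start of the episode above 0.03 m).
It fails at once if jam jar is moved more than 30 mm (distance of jam_jar from where it was at the start of the episode above 0.03 m).
It fails at once if dough timer is moved more than 30 mm (distance of dough_timer from where it was at the start of the episode above 0.03 m).
It fails at once if enamel cup is moved more than 30 mm (distance of enamel_cup from where it was at the start of the episode above 0.03 m).
It also fails if it takes over 53 s, if anything falls off the work surface, if the arm or the gripper's body presses on something with over 40 N, if the wrist force passes 120 N, or if a joint passes its speed limit or range.

## Working session

There is one attempt and no reset: what is moved stays moved. The work goes in short steps, Python scripts to look and compute and a tool call to move; the robot and the scene stay as the last step left them, time stands still between calls to the robot, and variables do not carry over. Pictures are saved under pics/ and viewed, and the job is handed in when it is done.

Besides the shell and the picture viewer there is one more tool, called after ">>>" in YAML: its name, and indented under it one key for each argument. apply_moves: Moves the arm, as the interface text tells. Its arguments: {"type":"object","properties":{"targets":{"type":"string"}},"required":["targets"]}

```bash
ls; mkdir -p pics
cat > h.py <<'E'
import numpy as np,cv2
from bench import status,get_image,job,arm
def snap(name,fn):
    d=get_image(name); cv2.imwrite('pics/'+fn+'.png',d['img'][:,:,::-1]); np.savez('pics/'+fn+'.npz',**{k:np.array(v) for k,v in d.items()}); return d
def load(fn): return dict(np.load('pics/'+fn+'.npz'))
def ray(d,u,v):
    K=np.array(d['mtx']);k1=float(d['k1'])
    p=cv2.undistortPoints(np.array([[[u,v]]],float),K,np.array([k1,0,0,0.]))[0,0]
    T=np.array(d['world_from_camera']); r=T[:3,:3]@np.array([p[0],p[1],1]); return T[:3,3],r/np.linalg.norm(r)
def onz(d,u,v,z):
    o,r=ray(d,u,v); return o+r*(z-o[2])/r[2]
def tri(obs):
    A=np.zeros((3,3));b=np.zeros(3);L=[]
    for d,u,v in obs:
        o,r=ray(d,u,v);P=np.eye(3)-np.outer(r,r);A+=P;b+=P@o;L.append((o,P))
    x=np.linalg.solve(A,b); return x,[float(np.linalg.norm(P@(x-o))) for o,P in L]
def proj(d,X):
    T=np.linalg.inv(np.array(d['world_from_camera']));p=T[:3,:3]@np.array(X,float)+T[:3,3];
    q,_=cv2.projectPoints(p.reshape(1,1,3),np.zeros(3),np.zeros(3),np.array(d['mtx']),np.array([float(d['k1']),0,0,0]));return q[0,0]
E
python3 - <<'E'
from h import *
for n in ['scene','top','wrist']:
    d=snap(n,n+'0'); print(n,np.round(d['mtx'],1).tolist(),d['k1'],np.round(d['world_from_camera'],3).tolist())
print(status.read_state()); print(arm.tcp_to_grasp)
E
```

```text
pics
scene [[404.5, 0.0, 268.4], [0.0, 404.5, 210.1], [0.0, 0.0, 1.0]] -0.10636130500177295 [[0.974, 0.135, -0.181, 746.214], [0.226, -0.575, 0.786, -932.416], [0.002, -0.807, -0.591, 788.03], [0.0, 0.0, 0.0, 1.0]]
top [[469.4, 0.0, 277.2], [0.0, 469.4, 208.2], [0.0, 0.0, 1.0]] 0.05500123024342995 [[0.013, -0.995, 0.102, 411.686], [-1.0, -0.014, -0.011, 24.378], [0.012, -0.101, -0.995, 1241.66], [0.0, 0.0, 0.0, 1.0]]
wrist [[306.6, 0.0, 278.7], [0.0, 306.6, 208.0], [0.0, 0.0, 1.0]] 0.0126474854993646 [[-0.303, -0.906, -0.296, 263.531], [-0.953, 0.288, 0.093, 571.863], [0.001, 0.31, -0.951, 372.689], [0.0, 0.0, 0.0, 1.0]]
{'clock': 0.15, 'joints': array([ 1.52258961e+00,  3.85386547e-01,  6.95864822e-03, -3.18972938e-04,
       -1.19400425e+00, -2.58625862e-01]), 'joint_vel': array([ 0.00096254, -0.0034638 ,  0.00434537,  0.00084432, -0.00039296,
       -0.00053097]), 'joint_efforts': array([-3.36786670e-04, -3.92679334e+01,  1.88582003e+01,  4.18858230e+00,
       -3.39054444e-03,  1.09604070e-06]), 'position': array([188.62239295, 595.40848024, 230.48118207]), 'ee_rot': array([-0.5701141 , -0.4173024 ,  0.57100459, -0.41806982]), 'contact_force': array([ 0.6770395 ,  0.30322726, -0.60420625]), 'wrist_torque': array([0.0367264 , 0.01302683, 0.02086299]), 'gripper_width': 85.51221287276057}
-18.700000000000003
```

View pics/scene0.png

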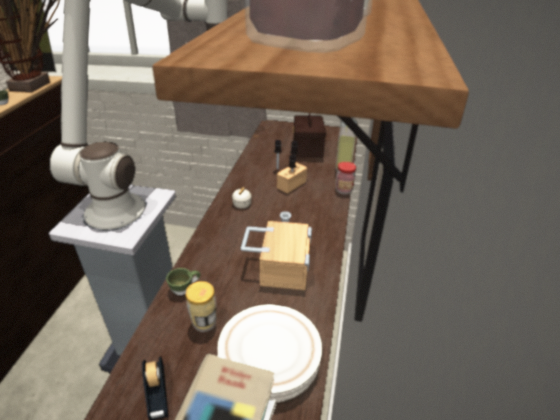

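View pics/top0.png

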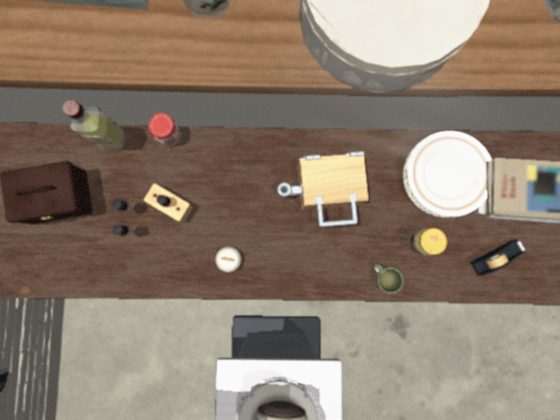

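View pics/wrist0.png

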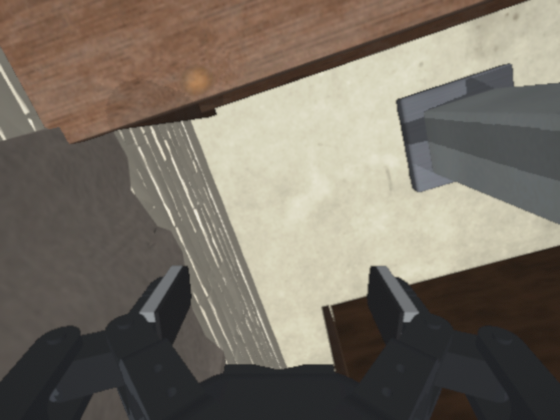

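Top view (left = +y): look-alike black heads at (120,205), (121,230) and the one in the wooden block (163,201). The block's is farthest to the robot's right, and is in its middle hole. The box is at (334,180) with its bar at (338,222), and the tube at (286,190). I'll check with crops.

Run:
```python
from h import *
t=load('top0');s=load('scene0')
a=cv2.resize(t['img'][140:270,80:230],None,fx=4,fy=4,interpolation=2)
b=cv2.resize(s['img'][120:210,225:365],None,fx=5,fy=5,interpolation=2)
cv2.imwrite('pics/c1.png',a[:,:,::-1]);cv2.imwrite('pics/c2.png',b[:,:,::-1])
a=cv2.resize(t['img'][140:240,265:385],None,fx=6,fy=6,interpolation=2)
b=cv2.resize(s['img'][200:300,225:335],None,fx=6,fy=6,interpolation=2)
cv2.imwrite('pics/c3.png',a[:,:,::-1]);cv2.imwrite('pics/c4.png',b[:,:,::-1])
```

```text
(no output)
```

View pics/c1.png

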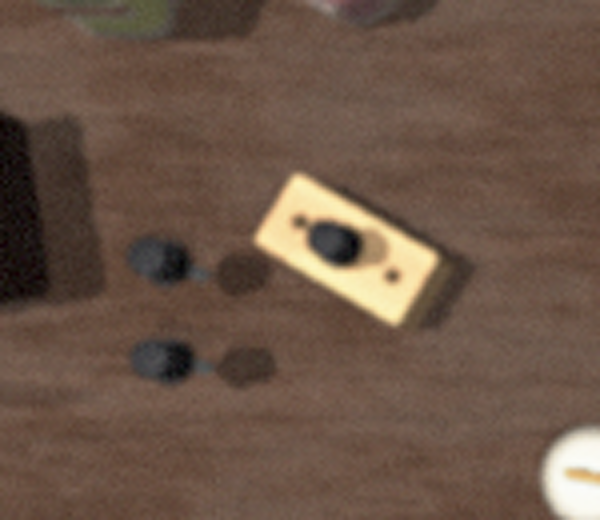

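View pics/c2.png

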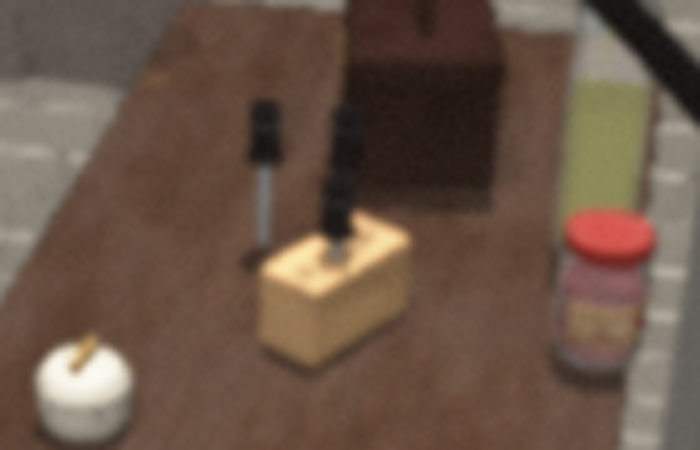

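View pics/c3.png

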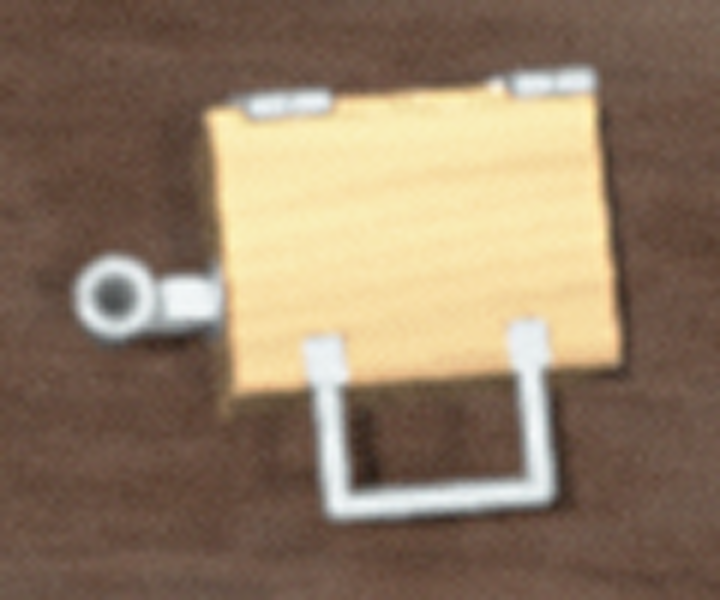

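View pics/c4.png

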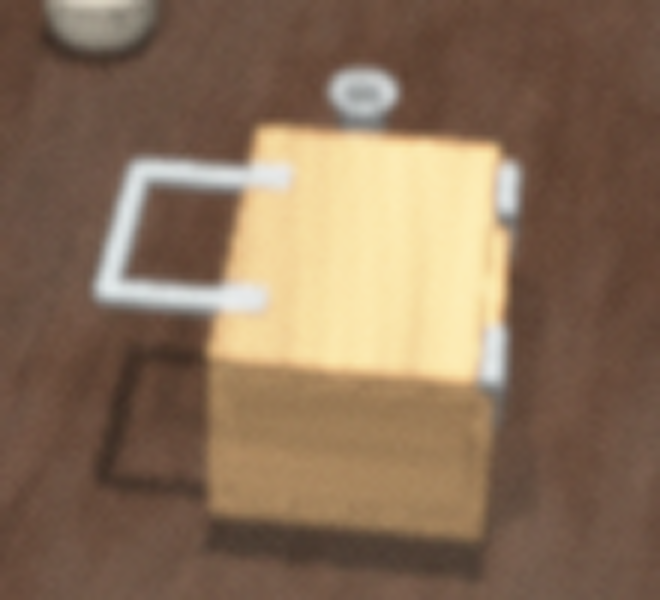

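The crops show the drying block with its probe in the middle hole (top px 164,201; scene px 292,160), the two decoys to its left, the tube mouth at top px (284,189.5) / scene (285.5,215), and the bar at (338,223).

Run:
```python
from h import *
t=load('top0');s=load('scene0')
T=lambda x,y:(t,265+x/6-.5,140+y/6-.5); S=lambda x,y:(s,225+x/6-.5,200+y/6-.5)
def mask(d,x0,y0,x1,y1,thr=70):
    g=d['img'][y0:y1,x0:x1].max(2); m=(g<thr).astype(np.uint8); n,l,st,c=cv2.connectedComponentsWithStats(m)
    return [(st[i].tolist(),(c[i]+[x0,y0]).round(1).tolist()) for i in range(1,n) if st[i][4]>8]
print(mask(t,155,190,176,212),mask(s,285,150,299,175))
P=lambda x,y:(t,80+x/4-.5,140+y/4-.5);Q=lambda x,y:(s,225+x/5-.5,120+y/5-.5)
print('head',tri([P(335,243),Q(338,205)]))
print('holes z60',onz(*P(300,221),60),onz(*P(392,275),60))
print('block corners',[onz(*P(*p),60).round(1).tolist() for p in [(299,173),(441,252),(397,326),(254,241)]])
print('mouth',tri([T(115,297),S(363,92)]),onz(*T(115,297),85),onz(*S(363,92),85))
c=[(207,110),(597,88),(622,365),(235,393)]
print('board',[onz(*T(*p),94).round(1).tolist() for p in c])
print('bar L',tri([T(337,508),S(137,168)]),'R',tri([T(543,492),S(108,292)]))
print('bar z90',onz(*T(337,508),90),onz(*T(543,492),90),onz(*S(137,168),90),onz(*S(108,292),90))
```

```text
[([3, 6, 12, 10, 67], [164.5, 200.4])] [([4, 0, 10, 18, 141], [293.2, 157.6])]
head (array([546.30500564, 291.18566128,  96.23957319]), [2.1278181023529377, 2.127818102352848])
holes z60 [562.05464223 321.3495254   60.        ] [528.68219414 262.68354868  60.        ]
block corners [[592.6, 323.1, 60.0], [543.7, 232.5, 60.0], [496.6, 258.5, 60.0], [548.9, 349.5, 60.0]]
mouth (array([580.11782706,  -3.2338337 ,  80.59736879]), [1.4794909052978806, 1.4794909052978165]) [578.04484362  -3.52032531  85.        ] [582.50988496  -8.36888927  85.        ]
board [[655.4, -40.5, 94.0], [667.0, -202.0, 94.0], [551.5, -211.7, 94.0], [537.7, -53.0, 94.0]]
bar L (array([492.42080681, -95.16412118,  89.12862536]), [1.0596071876699305, 1.059607187669852]) R (array([ 501.42410337, -179.54788258,   87.62727087]), [2.2314964469735714, 2.2314964469735337])
bar z90 [491.35266965 -95.40247206  90.        ] [ 499.12699093 -179.8337377    90.        ] [493.7287896  -95.83394379  90.        ] [ 504.34877384 -181.3514763    90.        ]
```

```bash
cat >> h.py <<'E'
from scipy.spatial.transform import Rotation as R
def go(tcp,yaw=None,st=None):
    st=st or status.read_state(); M=R.from_quat(st['ee_rot']).as_matrix(); d=M.T@(np.array(tcp)-st['position'])
    a=np.arctan2(M[1,2],M[0,2]); print('pos',st['position'].round(1),'jaw yaw',round(np.degrees(a),2),'x',M[:,0].round(3)); print('shift tool',d.round(1))
    if yaw is not None:
        w=(np.degrees(yaw-a)+90)%180-90; print('spin (tool x down => -)',round(-w,2))
E
python3 - <<'E'
from h import *
t=load('top0');s=load('scene0')
go([546,292,180],0.085)
# shelf front-bottom edge: plane in top image through two edge pixels
o1,a=ray(t,100,88);_,b=ray(t,270,93);n=np.cross(a,b)
for p in [(158,93),(190,58),(163,68)]:
    o,r=ray(s,*p);k=n@(o1-o)/(n@r);print('shelf edge',p,(o+r*k).round(0))
E
```

```text
pos [188.6 595.4 230.5] jaw yaw -107.59 x [-0.    -0.002 -1.   ]
shift tool [ 50.8 432.3 181.2]
spin (tool x down => -) 67.54
shelf edge (158, 93) [ 604. -674.  686.]
shelf edge (190, 58) [ 602. -606.  693.]
shelf edge (163, 68) [ 600. -653.  698.]
```

>>> apply_moves:
  targets: "4 40 16 7 -1;9 80 32 14 -1;13 120 48 21 -1;17 160 65 28 -1;21 200 82 35 -1;26 240 99 42 -1;30 280 116 49 -1;34 320 132 56 -1;38 360 149 63 -1;42 395 165 67.5 -1"

```text
clock: 0.98
position: [506.6, 326.6, 190.3]
ee_rot: [-0.706, -0.028, 0.707, -0.029]
contact_force: [0.5, 1.5, 0.4]
gripper_width: 85.2
```

Run:
```python
from h import *
snap('wrist','w1');go([546,292,180],0.085);print(status.read_state()['contact_force'])
```

```text
pos [510.4 321.7 189.1] jaw yaw -175.83 x [-0.001 -0.003 -1.   ]
shift tool [  9.1  32.2 -33.3]
spin (tool x down => -) -0.7
[ 2.3304025  -0.60759033  0.72922534]
```

View pics/w1.png

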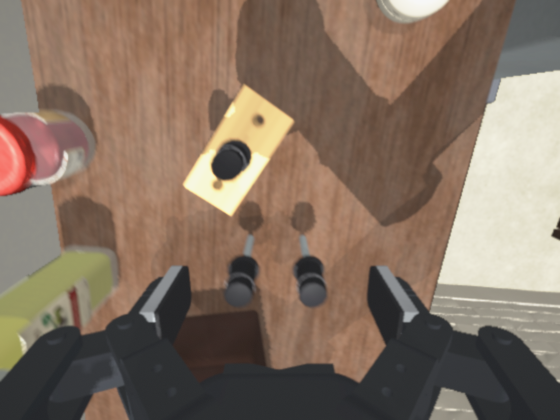

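The wrist view shows the block at (238,150) with the probe head at (231,160), and the decoys at (242,280) and (311,282). I'll move above the target and take a second view.

>>> apply_moves:
  targets: "-5 16 -17 0 -1;-10 32 -33 -0.7 -1;-10 32 -33 -0.7 -1;-10 32 -33 -0.7 -1"

```text
clock: 1.37
position: [541.5, 298.3, 200.3]
ee_rot: [-0.706, -0.034, 0.706, -0.034]
contact_force: [0.0, -0.4, 0.7]
gripper_width: 85.4
```

Run:
```python
from h import *
d=snap('wrist','w2');go([546,292,180],0.085)
for f in ['w1','w2']:
    d=load(f);p=proj(d,[546,292,119]).astype(int);print(p,proj(d,[546,292,99]))
    x,y=np.clip(p-45,0,400);c=cv2.resize(d['img'][y:y+90,x:x+90],None,fx=6,fy=6,interpolation=2);cv2.imwrite('pics/%sc.png'%f,c[:,:,::-1]);print(x,y)
```

```text
pos [540.8 298.8 200.2] jaw yaw -174.44 x [-0.001 -0.    -1.   ]
shift tool [20.2  7.3 -4.5]
spin (tool x down => -) 0.69
[225 169] [230.04591764 164.78127802]
180 124
[272 207] [273.08355929 199.82072327]
227 162
```

View pics/w1c.png

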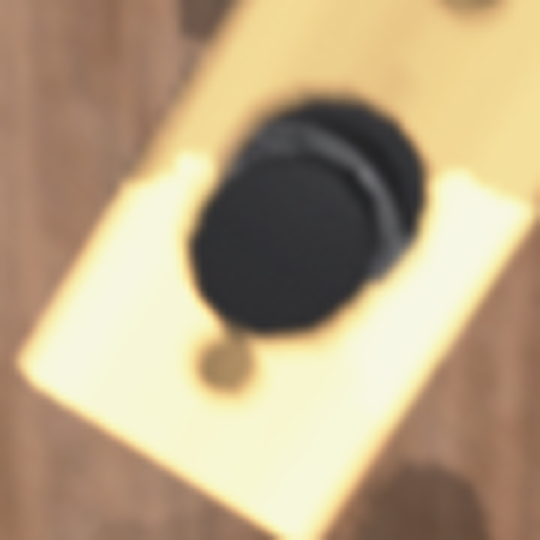

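View pics/w2c.png

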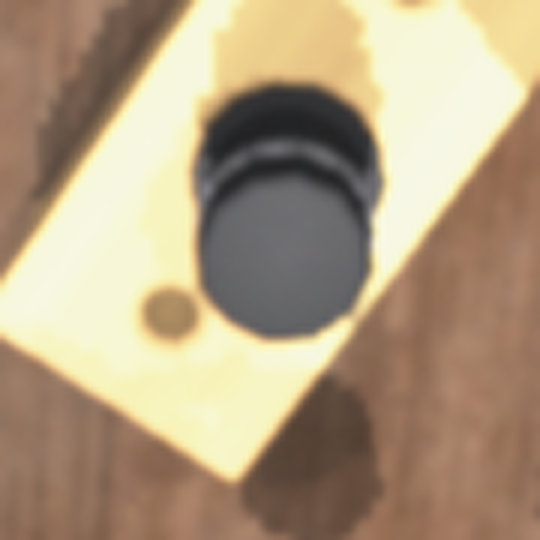

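Run:
```python
from h import *
a=load('w1');b=load('w2');t=load('top0');s=load('scene0')
A=(a,180+285/6-.5,124+245/6-.5);B=(b,227+286/6-.5,162+253/6-.5)
print('headtop',tri([A,B]),onz(*A,119),onz(*B,119))
print('top cam head z119..79',onz(t,164.3,200.5,105),onz(s,292.2,160.5,99))
print('hole w2',onz(b,227+170/6-.5,162+313/6-.5,60),onz(b,227+412/6-.5,162-3/6,60))
```

```text
headtop (array([544.94252131, 287.73635275, 122.17152314]), [0.3351463955735179, 0.33514639557345044]) [545.23170371 288.05749253 119.        ] [545.08706599 289.01250464 119.        ]
top cam head z119..79 [542.64811063 285.99286011 105.        ] [549.36005872 287.5433276   99.        ]
hole w2 [562.10563513 319.34626458  60.        ] [528.63114075 264.91788932  60.        ]
```

Run:
```python
from h import *
go([545.3,290,86],0.085)
```

```text
pos [540.8 298.8 200.2] jaw yaw -174.44 x [-0.001 -0.    -1.   ]
shift tool [114.2   9.2  -3.7]
spin (tool x down => -) 0.69
```

>>> apply_moves:
  targets: "20 9 -3.5 0.7 -1;45 9 -3.5 0.7 -1;75 9 -3.5 0.7 -1;100 9 -3.5 0.7 -1;114 9 -3.5 0.7 -1;114 9 -3.5 0.7 -1;114 9 -3.5 0.7 -1;114 9 -3.5 0.7 -1"

```text
clock: 2.08
position: [545.7, 291.6, 87.9]
ee_rot: [0.707, 0.031, -0.706, 0.031]
contact_force: [0.4, -0.6, 0.7]
gripper_width: 85.6
```

Run:
```python
from h import *
d=snap('wrist','w3');go([545.3,290,86],0.085)
```

```text
pos [545.9 291.6  88.3] jaw yaw -175.01 x [ 0.002  0.002 -1.   ]
shift tool [2.3 1.6 0.8]
spin (tool x down => -) 0.11
```

View pics/w3.png

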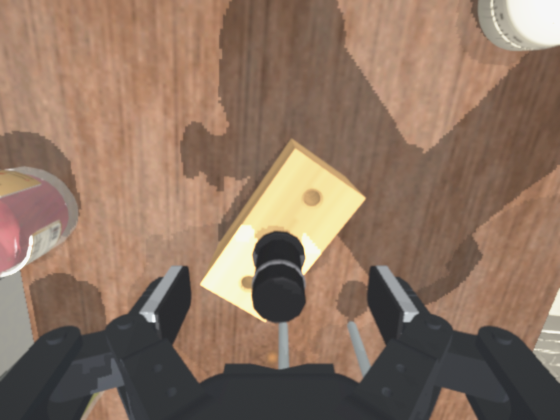

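The head at (279,295) is centred between the fingers, so I'll close.

>>> apply_moves:
  targets: "2 1.5 0 0 1;2 1.5 0 0 1;2 1.5 0 0 1;2 1.5 0 0 1;2 1.5 0 0 1;2 1.5 0 0 1;2 1.5 0 0 1;2 1.5 0 0 1"

```text
clock: 2.8
position: [545.7, 289.1, 85.1]
ee_rot: [0.707, 0.03, -0.706, 0.03]
contact_force: [0.3, -0.5, 1.8]
gripper_width: 22.6
```

Run:
```python
from h import *
d=snap('wrist','w4');go([545.3,290,86],0.085);s=status.read_state();print(s['gripper_width'],s['contact_force'])
```

```text
pos [545.7 289.1  85.1] jaw yaw -175.07 x [ 0.001  0.    -1.   ]
shift tool [-0.9 -0.9  0.3]
spin (tool x down => -) 0.06
22.52732977610091 [-1.66020557  0.13275721  2.8476553 ]
```

View pics/w4.png

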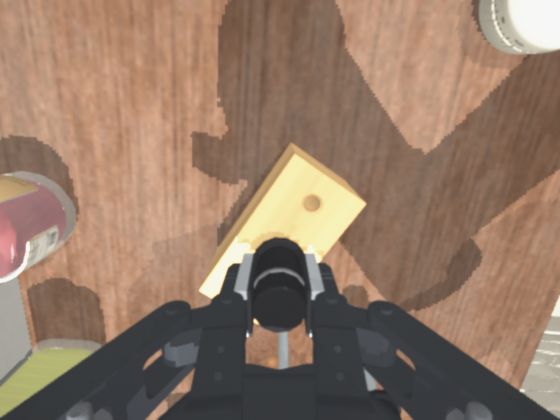

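>>> apply_moves:
  targets: "10 1 0 0 1;-10 1 0 0 1;-30 1 0 0 1;-55 1 0 0 1;-85 1 0 0 1;-120 1 0 0 1;-145 1 0 0 1;-150 1 0 0 1;-150 1 0 0 1"

```text
clock: 3.6
position: [546.3, 288.6, 236.7]
ee_rot: [0.708, 0.031, -0.705, 0.029]
contact_force: [-0.3, -0.9, -0.8]
gripper_width: 22.4
```

Run:
```python
from h import *
d=snap('scene','s2');go([580,60,235],0.085);s=status.read_state();print(s['gripper_width'],s['contact_force'])
```

```text
pos [545.3 288.  234.4] jaw yaw -175.1 x [-0.     0.001 -1.   ]
shift tool [ -0.8 230.2 -15.1]
spin (tool x down => -) 0.03
22.59122542968823 [-0.96584088  0.18937902 -1.97453527]
```

View pics/s2.png

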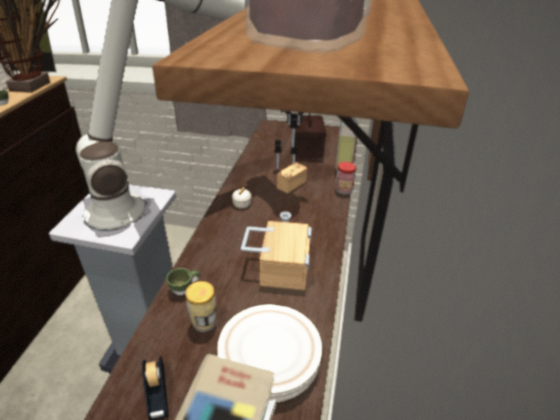

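My first row was mistakenly +10 (downwards), so the probe may have slipped a little in the grip. I'll measure it again before inserting.

>>> apply_moves:
  targets: "0 30 -2 0 1;0 65 -4 0 1;0 100 -7 0 1;0 135 -9 0 1;0 170 -11 0 1;0 200 -13 0 1;0 220 -15 0 1;0 230 -15 0 1;0 230 -15 0 1;0 230 -15 0 1"

```text
clock: 4.48
position: [579.7, 60.0, 233.1]
ee_rot: [-0.706, -0.03, 0.707, -0.03]
contact_force: [-0.0, 0.6, -0.2]
gripper_width: 22.3
```

Run:
```python
from h import *
d=snap('wrist','w5');d=snap('scene','s3');d=snap('top','t3');go([580,60,235],0.085);s=status.read_state();print(s['gripper_width'],s['contact_force'])
cv2.imwrite('pics/s3c.png',cv2.resize(d['img'][100:230,200:380],None,fx=4,fy=4)[:,:,::-1])
d=load('s3');cv2.imwrite('pics/s3c.png',cv2.resize(d['img'][130:290,220:380],None,fx=3.7,fy=3.7,interpolation=2)[:,:,::-1])
```

```text
pos [580.   61.2 234.1] jaw yaw -174.99 x [-0.001 -0.    -1.   ]
shift tool [-0.9  1.2  0.1]
spin (tool x down => -) 0.14
23.06364155336321 [-0.27280286  0.67127    -1.24953231]
```

View pics/w5.png

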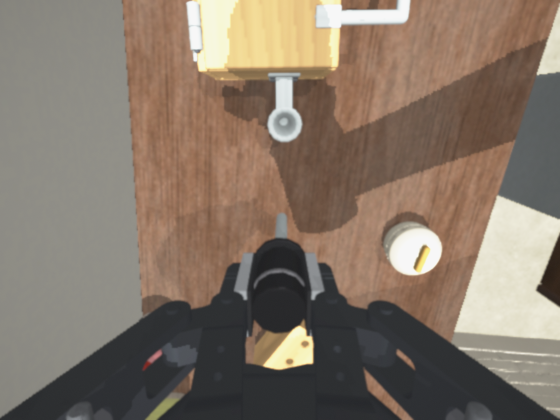

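View pics/s3c.png

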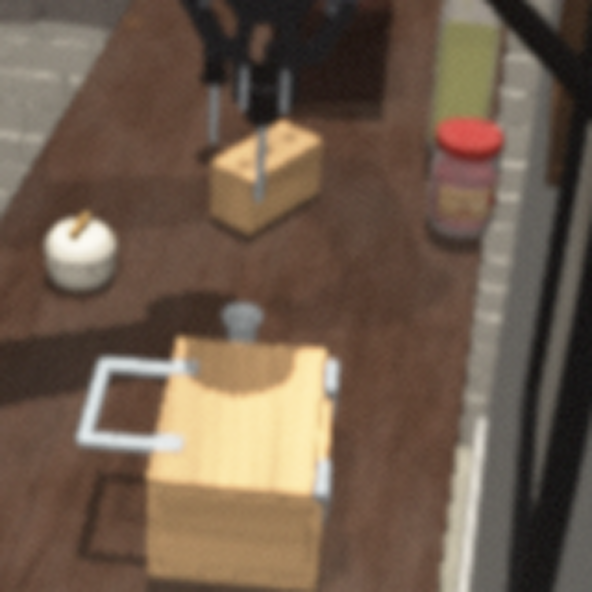

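View pics/t3.png

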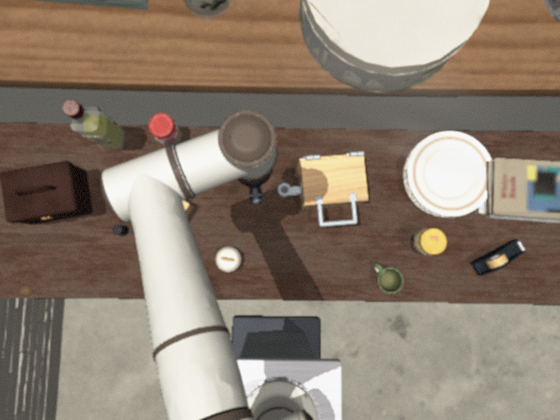

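Wrist: probe tip near (282,216), mouth at (285,124), and the rod looks straight. Scene: tip at about (290,183). I'll measure these more finely.

Run:
```python
from h import *
w=load('w5')['img'];a=cv2.resize(w[90:330,230:340],None,fx=5,fy=5,interpolation=2)[:,:,::-1]
cv2.imwrite('pics/w5a.png',a[:600]);cv2.imwrite('pics/w5b.png',a[600:])
```

```text
(no output)
```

View pics/w5a.png

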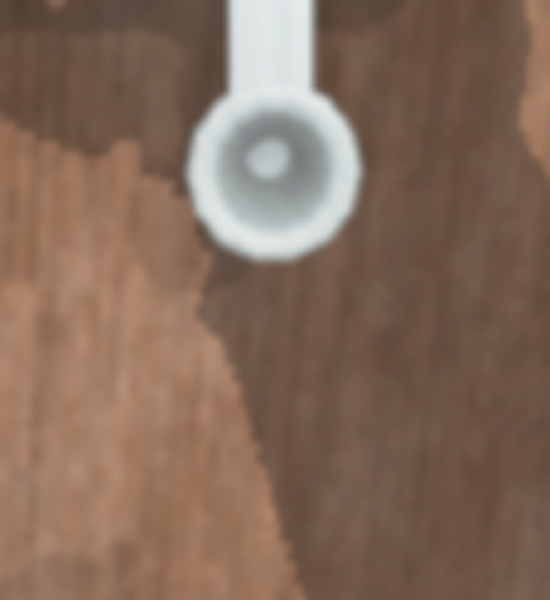

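View pics/w5b.png

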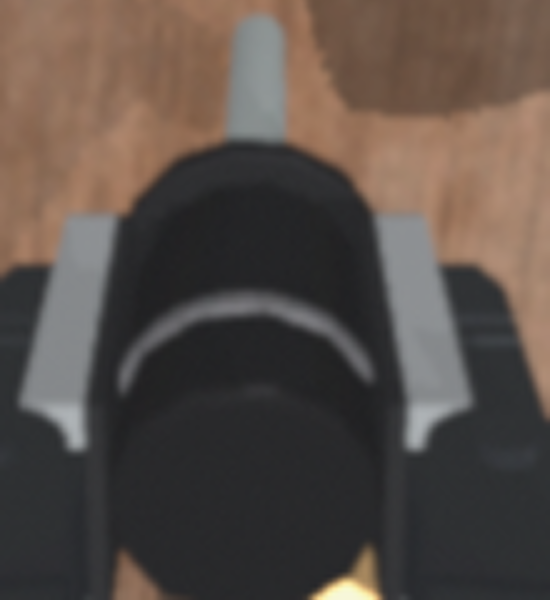

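Run:
```python
from h import *
w=load('w5');t=load('top0');s=load('scene0');s3=load('s3');
T=lambda x,y:(t,265+x/6-.5,140+y/6-.5); S=lambda x,y:(s,225+x/6-.5,200+y/6-.5)
W=(w,230+275/5-.5,90+173/5-.5);tip=(w,230+259/5-.5,210+20/5-.5)
print('mouth w+t',tri([W,T(115,297)]),'w+t+s',tri([W,T(115,297),S(363,92)]),onz(*W,85))
print('tip',tri([tip,(s3,220+260/3.7-.5,130+199/3.7-.5)]))
# expected tip if upright & centred: tcp xy, z = tcp -86+1
for z in (144,149,154): print(z,proj(w,[580,61,z]),onz(*tip,z))
print('collar/rod at tcp', [proj(w,[580,60,z]).round(1).tolist() for z in (149,180,224,264)])
```

```text
mouth w+t (array([578.84308166,  -4.27813821,  77.71630831]), [0.6329195906684534, 0.6329195906685157]) w+t+s (array([579.65355464,  -4.07323419,  81.17557463]), [1.3596003626434319, 1.1431661326693203, 2.0755278299364037]) [578.77519361  -5.20409729  85.        ]
tip (array([579.26714013,  58.89514461, 151.05555733]), [2.4744954600435345, 2.4744954600437596])
144 [276.98280708 213.31330554] [576.55034709  60.86921068 144.        ]
149 [276.96236781 215.40065699] [576.75162605  59.14714835 149.        ]
154 [276.94110079 217.57233119] [576.952905    57.42508603 154.        ]
collar/rod at tcp [[277.1, 214.2], [276.9, 229.1], [276.7, 259.2], [276.3, 303.4]]
```

Run:
```python
from h import *
go([581.5,-3.3,188],0.085)
```

```text
pos [580.   61.2 234.1] jaw yaw -174.99 x [-0.001 -0.    -1.   ]
shift tool [46.1 64.4  4.1]
spin (tool x down => -) 0.14
```

>>> apply_moves:
  targets: "0 25 1 0 1;0 48 3 0 1;0 64 4 0 1;15 64 4 0 1;30 64 4 0 1;42 64 4 0 1;46 64 4 0 1;46 64 4 0 1;46 64 4 0 1;46 64 4 0 1"

```text
clock: 5.47
position: [582.5, -3.4, 189.7]
ee_rot: [0.707, 0.031, -0.706, 0.031]
contact_force: [-0.3, 0.6, -0.7]
gripper_width: 22.7
```

Run:
```python
from h import *
d=snap('wrist','w6');d=snap('scene','s4');snap('top','t4');go([581.5,-3.3,188],0.085)
w=load('w6')['img'];a=cv2.resize(w[190:330,220:340],None,fx=5,fy=5,interpolation=2)[:,:,::-1]
cv2.imwrite('pics/w6a.png',a[:600])
cv2.imwrite('pics/s4c.png',cv2.resize(d['img'][170:260,230:330],None,fx=7,fy=6.5,interpolation=2)[:585,:,::-1])
```

```text
pos [582.2  -3.7 189.5] jaw yaw -175.06 x [ 0.002  0.    -1.   ]
shift tool [ 1.5 -0.5  0.7]
spin (tool x down => -) 0.07
```

View pics/w6a.png

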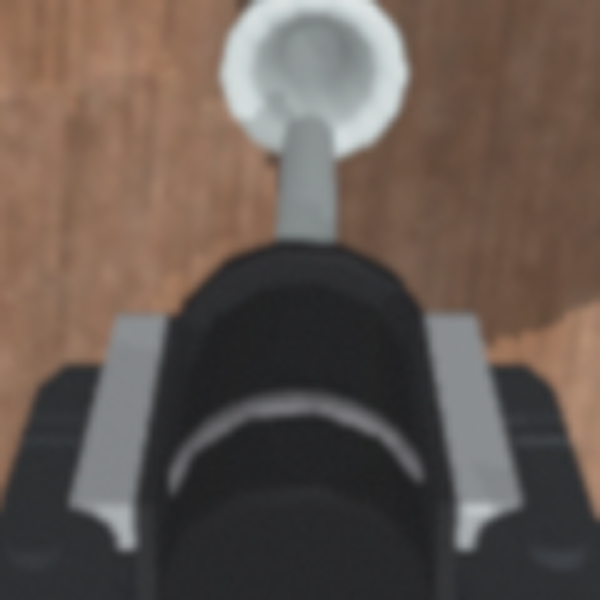

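View pics/s4c.png

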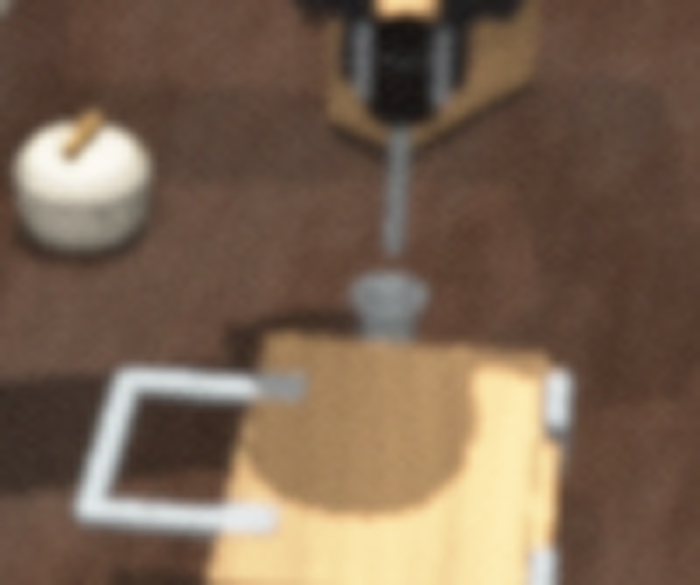

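Run:
```python
from h import *
w=load('w6');s=load('s4')
tip=(w,220+309/5-.5,190+121/5-.5);m=(w,220+315/5-.5,190+72/5-.5)
M=onz(*m,85);print('mouth',M)
for z in (104.5,106.5): print(z,onz(*tip,z), 'diff mouth-tip',(M-onz(*tip,z)).round(2))
st=(s,230+392/7-.5,170+253/6.5-.5);sm=(s,230+389/7-.5,170+290/6.5-.5)
print(tri([tip,st]),tri([m,sm]))
o,r=ray(*st);k=(-3.7-o[1])/r[1];print('scene tip at y=-3.7',o+k*r); print('scene mouth z85',onz(*sm,85))
for f,p in (('vertical px',[582,-4,190]),('',[582,-4,105]),('',[582,-4,85])): print((proj(s,p)-[229.5,169.5])*[7,6.5],(proj(w,p)-[219.5,189.5])*5)
```

```text
mouth [578.88349601  -5.79773254  85.        ]
104.5 [579.82659695  -3.73205637 104.5       ] diff mouth-tip [ -0.94  -2.07 -19.5 ]
106.5 [579.89954362  -4.42338114 106.5       ] diff mouth-tip [ -1.02  -1.37 -21.5 ]
(array([581.11885937,  -3.33226907, 104.14376489]), [1.333480350741123, 1.3334803507410848]) (array([580.49229828,  -5.53758757,  85.20192078]), [1.6330001480787097, 1.6330001480786822])
scene tip at y=-3.7 [582.53663349  -3.7        104.64986863]
scene mouth z85 [582.03921874  -4.91153027  85.        ]
[396.22921466  90.18075944] [293.0529523  386.98719132]
[390.60031699 252.58488003] [295.35168367 119.29841657]
[389.33205671 288.79922513] [295.68410843  80.58404486]
```

Run:
```python
from h import *
go([581.4,-5.3,155],0.085)
```

```text
pos [582.2  -3.7 189.5] jaw yaw -175.06 x [ 0.002  0.    -1.   ]
shift tool [34.5  1.5  1. ]
spin (tool x down => -) 0.07
```

>>> apply_moves:
  targets: "0 1.5 1 0 1;5 1.5 1 0 1;10 1.5 1 0 1;16 1.5 1 0 1;22 1.5 1 0 1;28 1.5 1 0 1;34 1.5 1 0 1;34 1.5 1 0 1;34 1.5 1 0 1"

```text
clock: 6.37
position: [580.9, -5.7, 154.1]
ee_rot: [-0.706, -0.03, 0.707, -0.031]
contact_force: [0.7, -0.9, -0.2]
gripper_width: 22.6
```

Run:
```python
from h import *
d=snap('wrist','w7');go([581.5,-5.3,155],0.085);s=status.read_state();print(s['contact_force'],s['wrist_torque'])
w=d['img'];a=cv2.resize(w[190:330,220:340],None,fx=5,fy=5,interpolation=2)[:,:,::-1]
cv2.imwrite('pics/w7a.png',a[:600])
```

```text
pos [580.9  -5.6 154.5] jaw yaw -175.08 x [-0.001 -0.    -1.   ]
shift tool [-0.5 -0.3 -0.6]
spin (tool x down => -) 0.05
[ 0.48107567 -0.91203818 -1.42661423] [-0.06697404 -0.08750545 -0.0372152 ]
```

View pics/w7a.png

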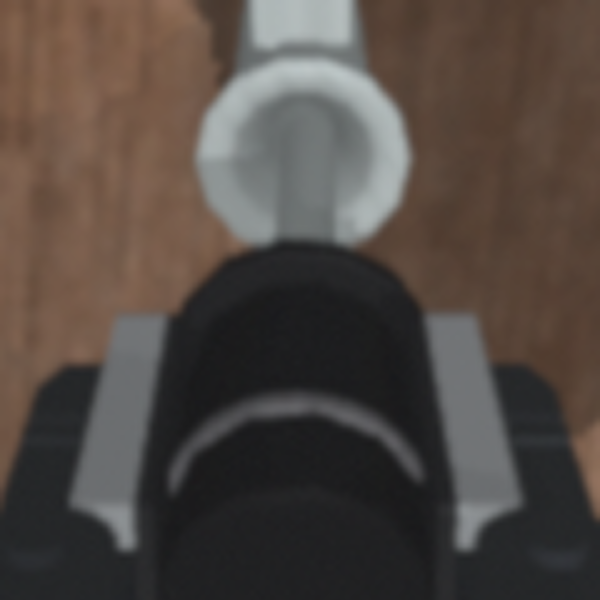

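The tip is inside the bore without any force. Going on down.

>>> apply_moves:
  targets: "6 0 0 0 1;13 0 0 0 1;20 0 0 0 1;27 0 0 0 1;34 0 0 0 1;41 0 0 0 1;48 0 0 0 1;54 0 0 0 1;54 0 0 0 1"

```text
clock: 7.17
position: [580.7, -5.7, 99.1]
ee_rot: [-0.706, -0.03, 0.707, -0.03]
contact_force: [2.2, -1.0, -1.6]
gripper_width: 22.8
```

Run:
```python
from h import *
go([581.5,-5.3,95],0.085);s=status.read_state();print(s['contact_force'],s['wrist_torque'])
```

```text
pos [580.7  -5.7  99.1] jaw yaw -175.08 x [-0.001 -0.    -1.   ]
shift tool [ 4.1 -0.3 -0.9]
spin (tool x down => -) 0.05
[ 2.18575288 -1.04578664 -1.61117771] [-0.47459818 -0.65003906  0.01837373]
```

>>> apply_moves:
  targets: "1 0 0 0 1;2 0 0 0 1;3 0 0 0 1;4 0 0 0 1;4 0 0 0 1"

```text
clock: 7.58
position: [581.0, -5.5, 96.8]
ee_rot: [0.707, 0.03, -0.706, 0.03]
contact_force: [0.0, -1.0, 0.3]
gripper_width: 22.5
```

Run:
```python
from h import *
go([581.5,-5.3,95],0.085);s=status.read_state();print(s['contact_force'],s['wrist_torque'])
```

```text
pos [581.   -5.5  96.8] jaw yaw -175.08 x [ 0.  0. -1.]
shift tool [ 1.8 -0.2 -0.5]
spin (tool x down => -) 0.05
[ 0.03866016 -0.97455639  0.29550968] [-0.28401121 -0.33625957 -0.01778905]
```

>>> apply_moves:
  targets: "1 0 0 0 1;2 0 0 0 1;3 0 0 0 1;3 0 0 0 1;3 0 0 0 1"

```text
clock: 8.0
position: [581.0, -5.6, 94.8]
ee_rot: [0.707, 0.03, -0.706, 0.031]
contact_force: [-1.8, -0.4, 5.9]
gripper_width: 22.4
```

Run:
```python
from h import *
d=snap('scene','s5');go([581.5,-5.3,95],0.085);s=status.read_state();print(s['contact_force'],s['wrist_torque'])
cv2.imwrite('pics/s5c.png',cv2.resize(d['img'][170:260,230:330],None,fx=7,fy=6.5,interpolation=2)[:585,:,::-1])
```

```text
pos [581.1  -5.6  94.8] jaw yaw -175.05 x [ 0.001 -0.    -1.   ]
shift tool [-0.2 -0.2 -0.5]
spin (tool x down => -) 0.08
[-1.02199589 -0.68930146  5.06695094] [-0.18653934  0.32404652 -0.01444933]
```

View pics/s5c.png

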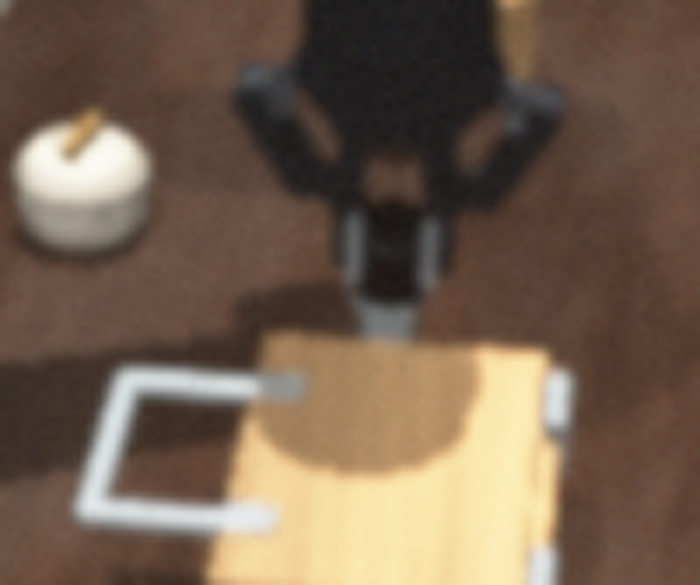

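Force is rising and the collar appears to sit on the mouth. I'll press a little more.

>>> apply_moves:
  targets: "1 0 0 0 1;2 0 0 0 1;3 0 0 0 1;3 0 0 0 1"

```text
clock: 8.38
position: [581.1, -5.6, 94.6]
ee_rot: [0.707, 0.031, -0.706, 0.031]
contact_force: [-7.2, 1.1, 19.3]
gripper_width: 22.5
```

Run:
```python
from h import *
go([581.5,-5.3,95],0.085);s=status.read_state();print(s['contact_force'],s['wrist_torque'])
```

```text
pos [581.1  -5.6  94.6] jaw yaw -174.99 x [ 0.001 -0.001 -1.   ]
shift tool [-0.4 -0.3 -0.4]
spin (tool x down => -) 0.14
[-7.19607488  1.06094175 19.34260899] [0.13450369 1.98237266 0.01272019]
```

Seated: it stops at TCP z 94.6 with 19 N. Releasing and withdrawing.

>>> apply_moves:
  targets: "-3 0 0 0 -0.2;-3 0 0 0 -0.2;-3 0 0 0 -0.2;-3 0 0 0 -0.2;-10 0 0 0 -0.2;-25 0 0 0 -0.2;-50 0 0 0 -0.2;-85 0 0 0 -0.2;-115 0 0 0 -0.2;-115 0 0 0 -0.2"

```text
clock: 9.22
position: [584.7, -5.4, 213.1]
ee_rot: [0.711, 0.031, -0.702, 0.031]
contact_force: [0.9, 0.0, 0.8]
gripper_width: 51.3
```

Run:
```python
from h import *
d=snap('scene','s6');w=snap('wrist','w8');go([581.5,-5.3,95],0.085);s=status.read_state();print(s['contact_force'],s['gripper_width'])
cv2.imwrite('pics/s6c.png',cv2.resize(d['img'][170:260,230:330],None,fx=7,fy=6.5,interpolation=2)[:585,:,::-1])
```

```text
pos [581.4  -5.3 207.2] jaw yaw -175.09 x [ 0.003  0.001 -1.   ]
shift tool [1.122e+02 1.000e-01 3.000e-01]
spin (tool x down => -) 0.04
[ 0.37300447  0.16614384 -1.41268946] 51.59415331929716
```

View pics/s6c.png

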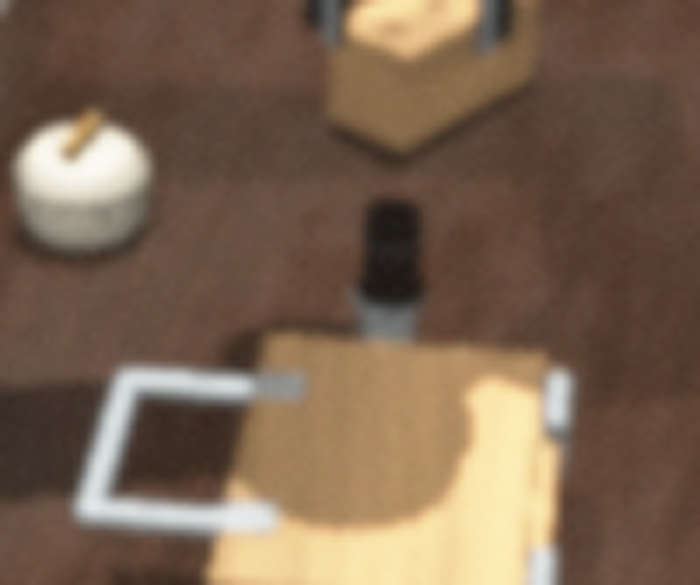

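View pics/w8.png

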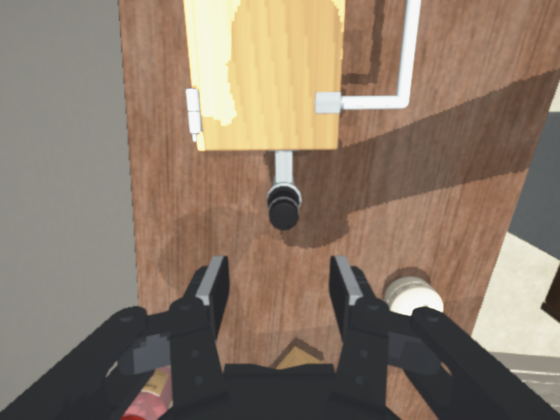

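The probe is home: collar on the mouth, upright, and clear of the fingers (scene crop 390,250; wrist 284,205). Next I'll look at the bar from nearby.

Run:
```python
from h import *
go([497,-85,195],0.085)
```

```text
pos [581.4  -5.3 207.2] jaw yaw -175.09 x [ 0.003  0.001 -1.   ]
shift tool [11.8 72.1 91. ]
spin (tool x down => -) 0.04
```

>>> apply_moves:
  targets: "0 18 24 0 -0.2;4 36 46 0 -0.2;8 54 68 0 -0.2;12 72 91 0 -0.2;12 72 91 0 -0.2;12 72 91 0 -0.2"

```text
clock: 9.82
position: [494.6, -86.0, 192.4]
ee_rot: [-0.705, -0.03, 0.708, -0.03]
contact_force: [-0.1, -0.2, 0.1]
gripper_width: 51.4
```

Run:
```python
from h import *
w=snap('wrist','w9');go([497,-138,195],0.085)
```

```text
pos [495.8 -85.4 192.8] jaw yaw -175.12 x [-0.002 -0.    -1.   ]
shift tool [-2.2 52.5  3.3]
spin (tool x down => -) 0.01
```

View pics/w9.png

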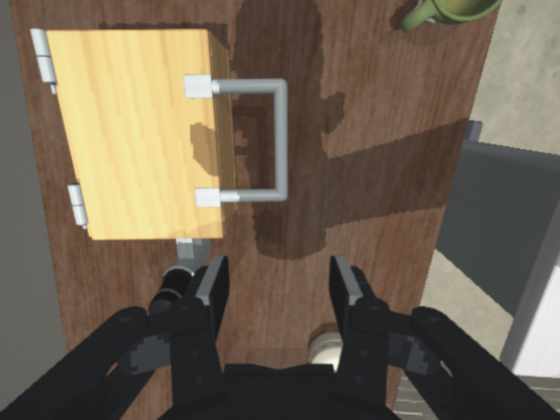

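Run:
```python
from h import *
w=load('w9');t=load('top0');s=load('scene0')
T=lambda x,y:(t,265+x/6-.5,140+y/6-.5)
a=onz(w,281.5,194,90);b=onz(w,280.5,86,90);print(a,b,'yaw',np.arctan2(-(a-b)[0]*-1*-1,(a-b)[1]))
d=a-b;print('yaw',np.arctan2(-d[0],d[1]))
print(tri([(w,281.5,194),T(337,508)]),tri([(w,280.5,86),T(543,492)]))
h1=onz(w,78,205,92);h2=onz(w,45,57,92);d=h1-h2;print('hinge',h1,h2,(h1+h2)/2,np.arctan2(-d[0],d[1]))
c1=onz(w,223,237,94);c2=onz(w,207,31,94);d=c1-c2;print('front edge',c1,c2,np.arctan2(-d[0],d[1]))
# known mouth apparent bias: check probe head top
```

```text
[492.16199696 -97.57362643  90.        ] [ 500.05510736 -180.22634061   90.        ] yaw 0.09520856719974995
yaw 0.09520856719974995
(array([491.85720238, -95.98636342,  84.13008122]), [0.10193445032434834, 0.10193445032427319]) (array([ 499.81369924, -180.76272259,   83.88547807]), [0.271067655856918, 0.27106765585682585])
hinge [658.59401362 -74.85008473  92.        ] [ 668.21962644 -184.58876736   92.        ] [ 663.40682003 -129.71942604   92.        ] 0.08749002893854914
front edge [538.6737768  -56.74641515  94.        ] [ 553.72504096 -210.80419698   94.        ] 0.09738974543203621
```

Run:
```python
from h import *
go([497.2,-138.6,73],0.09)
```

```text
pos [495.8 -85.4 192.8] jaw yaw -175.12 x [-0.002 -0.    -1.   ]
shift tool [119.8  53.1   2.9]
spin (tool x down => -) -0.28
```

>>> apply_moves:
  targets: "0 27 2 0 0;0 53 3 -0.3 0;20 53 3 -0.3 0;50 53 3 -0.3 0;60 53 3 -0.3 0;60 53 3 -0.3 0;60 53 3 -0.3 0"

```text
clock: 10.45
position: [498.6, -137.8, 133.5]
ee_rot: [-0.706, -0.032, 0.707, -0.033]
contact_force: [0.2, -0.7, -0.5]
gripper_width: 42.7
```

Run:
```python
from h import *
w=snap('wrist','w10');snap('scene','s7');go([497.2,-138.6,73],0.09);print(status.read_state()['gripper_width'])
```

```text
pos [ 499.4 -137.9  134.9] jaw yaw -174.71 x [ 0.002 -0.    -1.   ]
shift tool [61.9  0.5  2.4]
spin (tool x down => -) 0.14
42.58213327833777
```

View pics/w10.png

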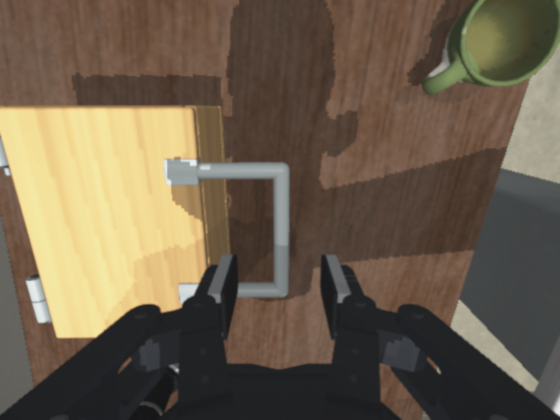

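View pics/s7.png

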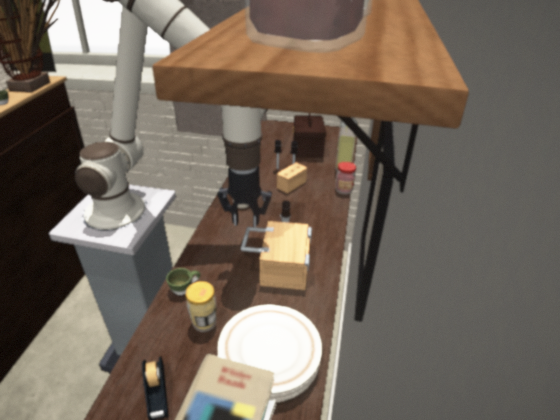

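Run:
```python
from h import *
w=load('w10')
print(proj(w,[497.7,-138.6,90]),proj(w,[499.4,-137.9,135]),proj(w,[499.4,-137.9,71]))
a=onz(w,283.5,290,90);b=onz(w,281.5,170,90);print(a,b,(a+b)/2)
print(proj(load('s7'),[499.4,-137.9,135]),proj(load('s7'),[497.7,-138.6,90]))
```

```text
[278.84053654 233.79742896] [275.54867686 268.78396253] [276.34866722 224.12848328]
[490.5679569  -96.67967149  90.        ] [ 499.96081221 -180.84268658   90.        ] [ 495.26438456 -138.76117903   90.        ]
[244.62657459 224.15195689] [244.50861477 237.43732414]
```

>>> apply_moves:
  targets: "15 0.5 2.4 0 0;32 0.5 2.4 0 0;48 0.5 2.4 0 0;58 0.5 2.4 0 0;62 0.5 2.4 0 0;62 0.5 2.4 0 0;62 0.5 2.4 0 0;62 0.5 2.4 0 0"

```text
clock: 11.22
position: [496.6, -138.9, 72.8]
ee_rot: [0.707, 0.032, -0.706, 0.032]
contact_force: [-0.4, -0.3, 0.7]
gripper_width: 42.6
```

Run:
```python
from h import *
w=snap('wrist','w11');go([497.2,-138.6,72],0.09);print(status.read_state()['contact_force'])
```

```text
pos [ 496.5 -138.9   72.7] jaw yaw -174.76 x [ 0.002 -0.    -1.   ]
shift tool [ 0.7 -0.2 -0.7]
spin (tool x down => -) 0.08
[-0.1620878  -0.18237702  0.03543708]
```

View pics/w11.png

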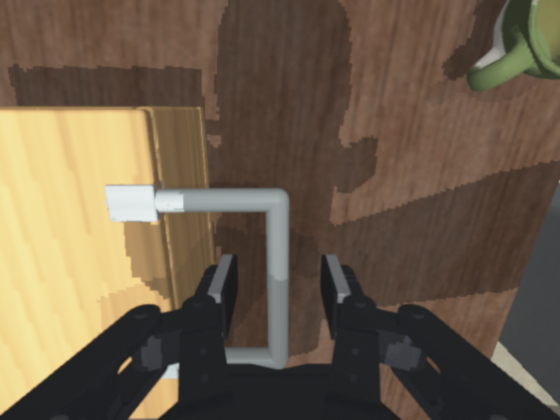

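The bar at column 278 is centred between the fingers, so I'll close.

>>> apply_moves:
  targets: "0 0 -0.5 0 1;0 0 -0.5 0 1;0 0 -0.5 0 1;0 0 -0.5 0 1;0 0 -0.5 0 1;0 0 -0.5 0 1;0 0 -0.5 0 1"

```text
clock: 11.85
position: [497.2, -138.8, 72.2]
ee_rot: [0.707, 0.032, -0.706, 0.032]
contact_force: [2.2, 1.2, 2.8]
gripper_width: 7.9
```

Run:
```python
from h import *
go([497.2,-138.6,72],0.09);s=status.read_state();print(s['contact_force'],s['wrist_torque'],s['gripper_width'])
M=R.from_quat(s['ee_rot']).as_matrix()
c,sn=np.cos(.09),np.sin(.09); r=168
for th in np.radians([0,5,10,15,20,25,30,35,40,45,50,55,60,65,70,75,80,84,87,90]):
    f=r*(1-np.cos(th)); d=np.array([f*c,f*sn,r*np.sin(th)]); a=-np.deg2rad(174.8)
    print(int(round(np.degrees(th))), 'dx %.1f dy %.1f dz %.1f'%(-d[2], *(M.T@d)[1:]))
```

```text
pos [ 497.2 -138.8   72.2] jaw yaw -174.75 x [ 0.002 -0.    -1.   ]
shift tool [ 0.2 -0.2 -0. ]
spin (tool x down => -) 0.09
[2.19579939 1.24891352 2.81215976] [ 0.25842621 -0.5654862   0.06564802] 7.929637651367056
0 dx -0.0 dy 0.0 dz 0.0
5 dx -14.6 dy 0.0 dz -0.7
10 dx -29.2 dy 0.0 dz -2.6
15 dx -43.5 dy 0.0 dz -5.8
20 dx -57.5 dy 0.0 dz -10.3
25 dx -71.0 dy 0.1 dz -15.9
30 dx -84.0 dy 0.1 dz -22.7
35 dx -96.4 dy 0.1 dz -30.6
40 dx -108.0 dy 0.1 dz -39.5
45 dx -118.8 dy 0.1 dz -49.5
50 dx -128.7 dy 0.1 dz -60.3
55 dx -137.6 dy 0.2 dz -71.9
60 dx -145.5 dy 0.2 dz -84.3
65 dx -152.3 dy 0.2 dz -97.3
70 dx -157.9 dy 0.2 dz -110.9
75 dx -162.3 dy 0.3 dz -124.9
80 dx -165.4 dy 0.3 dz -139.2
84 dx -167.1 dy 0.3 dz -150.8
87 dx -167.8 dy 0.3 dz -159.6
90 dx -168.0 dy 0.3 dz -168.4
```

>>> apply_moves:
  targets: "-7.3 0 -0.2 0 1;-14.6 0 -0.7 0 1;-22 0 -1.4 0 1;-29.2 0 -2.6 0 1;-36.4 0 -4 0 1;-43.5 0 -5.8 0 1;-50.5 0 -7.9 0 1;-57.5 0 -10.3 0 1;-57.5 0 -10.3 0 1;-57.5 0 -10.3 0 1"

```text
clock: 12.68
position: [506.5, -137.9, 129.3]
ee_rot: [0.707, 0.032, -0.706, 0.032]
contact_force: [5.0, -0.2, -2.3]
gripper_width: 7.6
```

Run:
```python
from h import *
go([497.2,-138.6,72],0.09);s=status.read_state();print(s['contact_force'],s['wrist_torque'],s['gripper_width'])
w=snap('wrist','w12')
```

```text
pos [ 506.5 -137.9  129.3] jaw yaw -174.79 x [ 0.001  0.    -1.   ]
shift tool [57.3 -0.1  9.3]
spin (tool x down => -) 0.06
[ 5.02852498 -0.21432689 -2.2544417 ] [-0.10633035 -1.14247471  0.07719507] 7.617558475568108
```

View pics/w12.png

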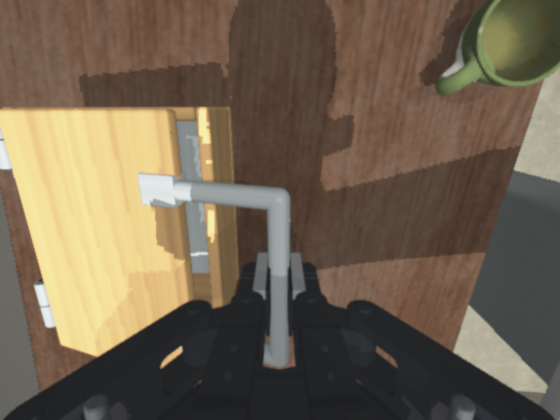

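>>> apply_moves:
  targets: "-6.8 0 -2.6 0 1;-13.5 0 -5.6 0 1;-20.1 0 -8.9 0 1;-26.5 0 -12.4 0 1;-32.8 0 -16.2 0 1;-38.9 0 -20.3 0 1;-44.8 0 -24.6 0 1;-50.5 0 -29.2 0 1;-56 0 -34.1 0 1;-61.3 0 -39.2 0 1"

```text
clock: 13.57
position: [543.0, -134.4, 191.1]
ee_rot: [-0.704, -0.032, 0.709, -0.032]
contact_force: [-7.7, 1.5, 3.4]
gripper_width: 7.7
```

Run:
```python
from h import *
go([497.2,-138.6,72],0.09);s=status.read_state();print(s['contact_force'],s['wrist_torque'],s['gripper_width'])
```

```text
pos [ 543.  -134.4  191.1] jaw yaw -174.8 x [-0.007  0.    -1.   ]
shift tool [1.194e+02 1.000e-01 4.520e+01]
spin (tool x down => -) 0.04
[-7.68532603  1.52986258  3.43881648] [ 0.32844842  2.45195762 -0.01228462] 7.66366981325484
```

>>> apply_moves:
  targets: "-5.1 0 -5.3 0 1;-9.9 0 -10.8 0 1;-14.5 0 -16.5 0 1;-18.8 0 -22.4 0 1;-22.9 0 -28.5 0 1;-26.7 0 -34.8 0 1;-30.2 0 -41.2 0 1;-33.5 0 -47.8 0 1;-33.5 0 -47.8 0 1;-33.5 0 -47.8 0 1"

```text
clock: 14.4
position: [592.1, -129.8, 228.4]
ee_rot: [-0.706, -0.032, 0.707, -0.033]
contact_force: [-9.0, 3.7, 13.6]
gripper_width: 7.8
```

Run:
```python
from h import *
go([497.2,-138.6,72],0.09);s=status.read_state();print(s['contact_force'],s['wrist_torque'],s['gripper_width'])
w=snap('wrist','w13');w=snap('scene','s13')
```

```text
pos [ 592.1 -129.8  228.4] jaw yaw -174.72 x [-0.001 -0.001 -1.   ]
shift tool [ 1.565e+02 -1.000e-01  9.530e+01]
spin (tool x down => -) 0.12
[-8.95724637  3.70523893 13.62219749] [ 1.17473882  3.19521759 -0.00823871] 7.80377647437017
```

View pics/s13.png

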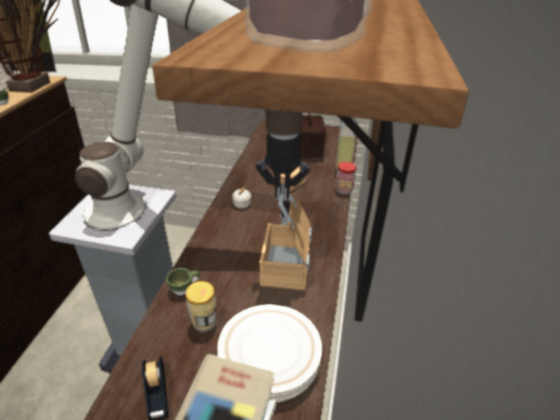

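View pics/w13.png

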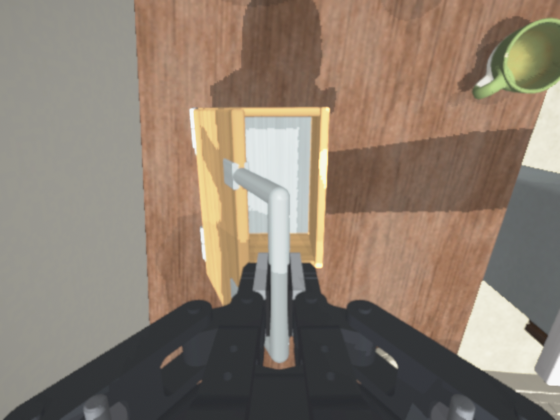

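>>> apply_moves:
  targets: "-4 0 -4 0 1;-6 0 -9 0 1;-9 0 -14 0 1;-12 0 -21 0 1;-14 0 -28 0 1;-15.5 0 -35 0 1;-17 0 -42 0 1;-17 0 -42 0 1;-17 0 -42 0 1"

```text
clock: 15.25
position: [636.8, -125.5, 244.2]
ee_rot: [0.708, 0.032, -0.704, 0.033]
contact_force: [-2.6, 3.6, 6.4]
gripper_width: 7.3
```

Run:
```python
from h import *
go([497.2,-138.6,72],0.09);s=status.read_state();print(s['contact_force'],s['wrist_torque'],s['gripper_width'])
w=snap('wrist','w14');d=snap('scene','s14')
cv2.imwrite('pics/s14c.png',cv2.resize(d['img'][150:290,230:340],None,fx=4.2,fy=4.2,interpolation=2)[:,:,::-1])
```

```text
pos [ 636.8 -125.5  244.2] jaw yaw -174.71 x [ 0.006 -0.    -1.   ]
shift tool [1.715e+02 1.000e-01 1.412e+02]
spin (tool x down => -) 0.13
[-2.59635317  3.63249524  6.37750388] [ 1.06456728  0.98920842 -0.03300299] 7.25616350683339
```

View pics/s14c.png

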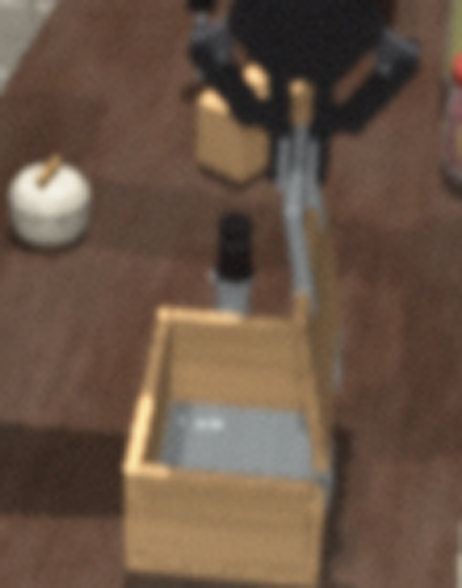

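View pics/w14.png

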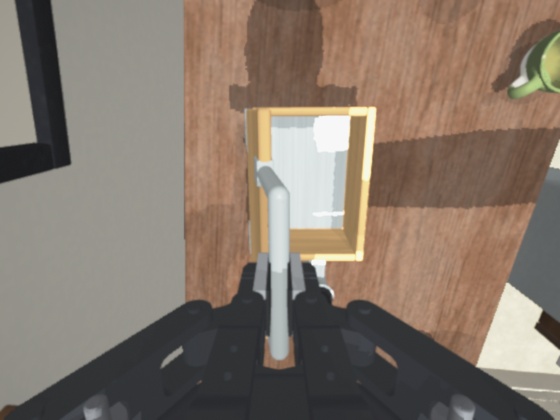

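>>> apply_moves:
  targets: "-1 0 -3 0 1;-2 0 -7 0 1;-3 0 -11 0 1;-3.5 0 -15 0 1;-4 0 -18.5 0 1;-4.5 0 -21.5 0 1;-4.5 0 -24 0 1;-4.5 0 -25 0 1;-4.5 0 -25 0 1;-4.5 0 -25 0 1"

```text
clock: 16.18
position: [660.9, -123.2, 247.0]
ee_rot: [0.707, 0.033, -0.705, 0.032]
contact_force: [-2.8, 4.9, 6.3]
gripper_width: 7.5
```

Run:
```python
from h import *
go([665,-123.5,242],0.09);s=status.read_state();print(s['contact_force'],s['wrist_torque'],s['gripper_width'])
w=snap('wrist','w15');d=snap('scene','s15');t=snap('top','t15')
cv2.imwrite('pics/s15c.png',cv2.resize(d['img'][150:290,230:340],None,fx=4.2,fy=4.2,interpolation=2)[:,:,::-1])
```

```text
pos [ 660.9 -123.2  247. ] jaw yaw -174.74 x [ 0.003  0.    -1.   ]
shift tool [ 5.   0.7 -4.1]
spin (tool x down => -) 0.11
[-2.82790626  4.93558209  6.26479381] [1.32305294 0.97039688 0.06163595] 7.4512005157527605
```

View pics/s15c.png

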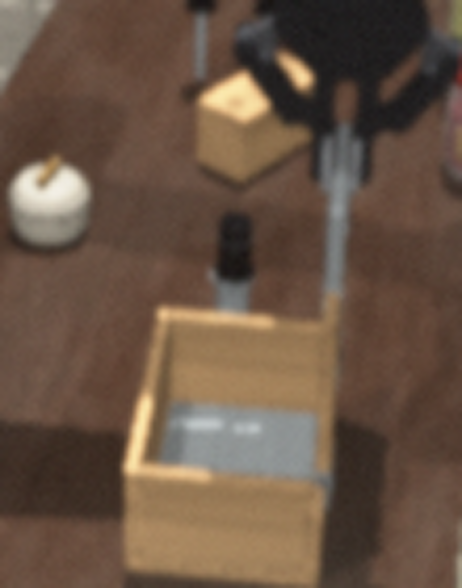

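View pics/w15.png

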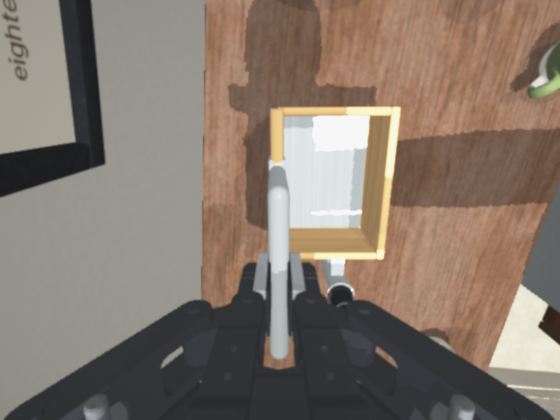

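Run:
```python
from h import *
w=load('w15');s=load('s15')
c,sn=np.cos(.09),np.sin(.09)
H=np.array([664.8,-123.5,90])
def P(r,y,th): 
    b=np.array([-r*np.cos(th),y]); return H+[c*b[0]-sn*b[1],sn*b[0]+c*b[1],r*np.sin(th)]
for th in (84,87,90,93,96):
    t=np.radians(th)
    print(th,'w far bar/arm base',proj(w,P(168,-42,t)).round(1),proj(w,P(112,-42,t)).round(1),'scene near arm bar/base, far', *[((proj(s,P(r,y,t))-[229.5,149.5])*4.2).round(0) for r,y in ((168,-42),(118,-42),(118,-79),(6,-79))])
a=cv2.resize(w['img'][90:290,230:330],None,fx=6,fy=6,interpolation=2)[:600,:,::-1];cv2.imwrite('pics/w15a.png',a)
```

```text
84 w far bar/arm base [307.6 193.7] [290.4 169.7] scene near arm bar/base, far [308. 210.] [312. 282.] [308. 323.] [318. 473.]
87 w far bar/arm base [288.  194.1] [281.  169.9] scene near arm bar/base, far [324. 210.] [323. 283.] [319. 323.] [318. 473.]
90 w far bar/arm base [268.2 194.2] [271.5 169.9] scene near arm bar/base, far [340. 211.] [334. 283.] [330. 324.] [319. 473.]
93 w far bar/arm base [248.5 194. ] [262.  169.8] scene near arm bar/base, far [356. 212.] [345. 285.] [342. 325.] [319. 473.]
96 w far bar/arm base [229.  193.5] [252.6 169.7] scene near arm bar/base, far [372. 215.] [356. 286.] [353. 327.] [320. 473.]
```

View pics/w15a.png

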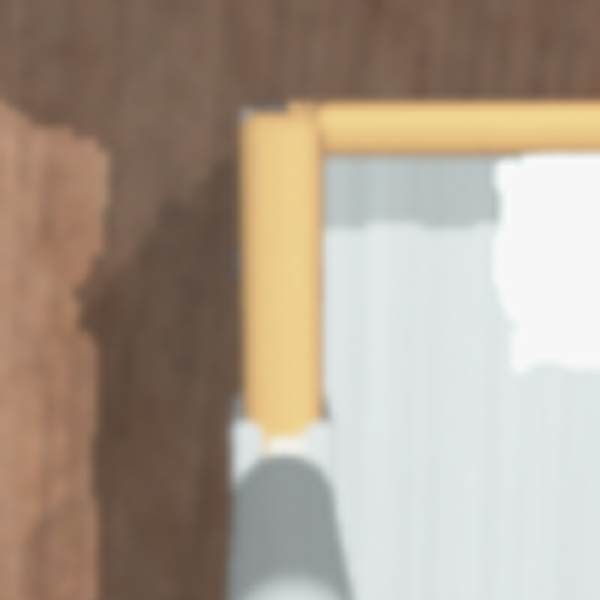

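>>> apply_moves:
  targets: "0 0 -1 0 1;0 0 -2 0 1;0 0 -3 0 1;0 0 -3 0 1;0 0 -3 0 1;0 0 -3 0 1;0 0 -3 0 1;0 0 -3 0 1;0 0 -3 0 1;0 0 -3 0 1"

```text
clock: 17.17
position: [663.5, -122.9, 247.1]
ee_rot: [0.707, 0.033, -0.706, 0.032]
contact_force: [-4.3, 4.0, 6.4]
gripper_width: 7.5
```

Run:
```python
from h import *
go([665,-123.5,242],0.09);s=status.read_state();print(s['contact_force'],s['joint_vel'].round(4),s['gripper_width'])
w=snap('wrist','w16');d=snap('scene','s16');s=status.read_state();print(s['position'])
a=cv2.resize(w['img'][90:290,230:330],None,fx=3,fy=3,interpolation=2);b=cv2.resize(d['img'][150:290,230:340],None,fx=4.2,fy=4.2,interpolation=2)[:588]
z=np.zeros((600,300+462,3),np.uint8);z[:600,:300]=a;z[:588,300:762]=b;cv2.imwrite('pics/f16.png',z[:,:,::-1])
```

```text
pos [ 663.5 -122.9  247.1] jaw yaw -174.74 x [ 0.002  0.    -1.   ]
shift tool [ 5.1  0.7 -1.4]
spin (tool x down => -) 0.11
[-4.30983046  3.99098131  6.37351907] [ 0.0005  0.0014 -0.0004  0.0011  0.0007 -0.0001] 7.465443310019643
[ 663.54257097 -122.93094299  247.09777588]
```

View pics/f16.png

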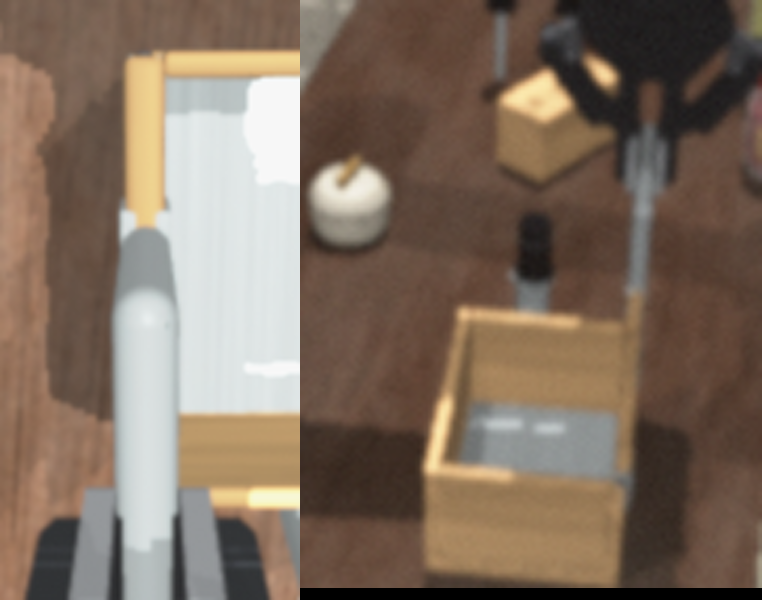

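View pics/s16.png

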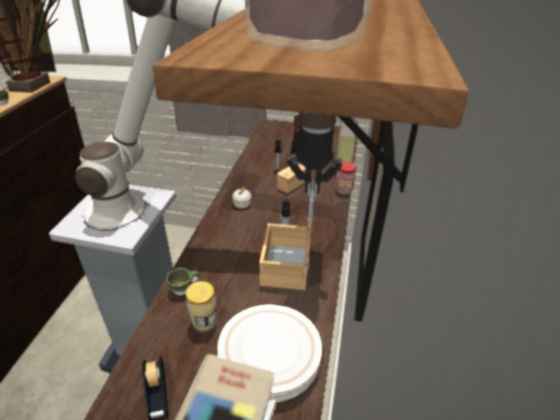

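Run:
```python
from h import *
print(job.job_done()); s=status.read_state();print(s['clock'],s['position'],s['contact_force'],s['gripper_width'])
```

```text
the job is handed in; nothing more can be done
None
the job is handed in; nothing more can be done
```

I put the probe from the drying block into the tube, then swung the flap up by its bar. I handed the job in at about 17 s, still holding the flap. No verdict was reported.

- **Probe:** it stopped under about 19 N with no further travel. After release the pictures showed the collar on the mouth, the probe upright and the fingers clear.
- **Flap:** it stands at about 89° by the wrist picture, and within about 0.01 rad of plumb by the tool position, measured against the estimated hinge. An arc fitted to the swing would put it about 0.04–0.07 rad short of plumb. I put that difference down to the bar rolling in the pads; all the figures are inside the 0.08 rad limit. Joint speeds were near zero, with the bar gripped and about 9 N on the tool.
- **Bystanders:** the timer, cup and jars looked undisturbed in the last pictures, but I did not measure their positions.
- **Mistake:** one row while lifting the probe briefly commanded 10 mm down instead of up. I did not read the force at that moment, but later measurements showed the probe had not slipped in the grip.
- **Disagreement:** the wrist camera read 2–3 mm off along x against the tool position, so I lined up the insertion relatively in the wrist and scene views.

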